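# Open the secret nozzle drawer of the printer chest

### The job

The drawer of the low dark grey chest is locked by a catch hidden under a flap somewhere along the ledge in the front edge of its top. Slide along the ledge with light pressure until the fingertips drop into the hidden recess, press the catch gently so that the drawer springs out, then pull the drawer fully open by its fin and let go. Press the thin cover with no more than 25 N, do not pull or push at the chest or drawer front before it has sprung out, and leave the other things where they stand.

Things in the scene. Friction and masses are not known exactly. Their poses are not given: they have to be found in the camera images.
- chest: Low dark grey chest fixed on the desk, 160 (x) by 330 (y) mm, 85 high with its cover; its front, with the drawer, is its -x side and faces the robot. Origin: centre of its underside, z up; x from front to back, y along the front.
- cover: The chest's top cover, fixed on it, 25 mm high: thin, cracks if pushed with over 25 N. Origin: centre of its underside, 60 mm above the desk; axes as the chest's. Its front edge has a bay, open to front and above, from y -70 to +70 mm between end housings; the bay's floor is the ledge. Deck (x -36 to +80) and end housings are 10 mm higher than the ledge.
- ledge (a point): Middle of the ledge's surface, at cover (-58, 0, +15) mm, 75 above the desk; axes as cover. Ledge: flat, rigid, 140 long (y), 44 wide (x -22 to +22; deck wall behind). Hidden in it, looking the same, is a flush spring flap 50 long (y), 40 wide (x -18 to +22) over a recess with upright walls. Flap centre: anywhere at y -43 to +43, not measured; find it by feel.
- ledge_rim (a point): Front rim of the ledge, 22 mm in front of ledge, y 0, same height; its first 4 mm are fixed. How flap and catch behave: the flap gives way at 1.5 to 2.5 N and sinks 8 mm; then the catch under it starts to move at 8 N and takes up to 12 N; it frees the drawer 11 to 12 mm below the ledge and is at its stop at 13 mm. Both spring back up. Fingers that widen upwards go down fully only near the recess's middle.
- drawer (a joint): How far the drawer is open, m: about 0.001 when latched (it cannot be pulled out then), 0.100 fully out; it slides towards the chest's -x. When the catch is pressed a spring of 3 to 5 N pushes it out by 35 to 45 mm; from there it slides with 1 to 2 N of drag and stays where it is left.
- pull (a point): Middle of the drawer's pull, moving with it: an upright fin in the middle of the drawer's front, 12 mm thick (y), 24 tall, sticking out 50 mm to -x, with a round end 18 mm across, centred 28 mm in front of this point. The point is 22 mm in front of the drawer's face, 50 above the desk, 12 below the fin's top. Its sides are free: pinch it from above. Axes as chest.
- reel_mid (a point): Bystander, loose: white plastic ring-shaped reel, 52 mm across, 26 high, standing on the chest's deck. Point: its centre, half-way up.
- tin_mid (a point): Bystander, loose: small round aluminium tin with lid, 44 mm across, 30 high, standing on the chest's deck. Point: its centre, half-way up.
- cup_mid (a point): Bystander, loose: black ribbed cup, 92 mm across the rim, 70 high, on the desk. Point: its centre, half-way up.
- penpot_mid (a point): Bystander, loose: black pen pot, 84 mm across, 100 high, with pens sticking up to 190 mm, on the desk. Point: its centre, half-way up.
- roller_mid (a point): Bystander, loose: black dumbbell-shaped roller, 44 mm across, 64 high, standing on the desk. Point: its centre, half-way up.
- boat_mid (a point): Bystander, loose: small black toy boat 70 x 30 x 54 mm, on the desk. Point: its centre, half-way up.

How it is judged:
By the outcome, as a careful person would: the job done as asked, in the order asked, and still so for the second after the job is handed in, with the robot touching nothing.
It also fails if it takes over 70 s, if anything falls off the work surface, if the arm or the gripper's body presses on something with over 40 N, if the wrist force passes 120 N, or if a joint passes its speed limit or range.

### The arm

A 6-joint arm with a two-finger parallel gripper is mounted at the origin on the work surface. World frame = base frame: x ahead of the robot, y to its left, z up, the work surface at z = 0. Lengths are in m, angles in rad, forces in N, time in s.
With the tool pointing down it reaches from about 0.375 to 0.9 m from the base axis. Payload 3.1 kg.
Tool frame: the origin (TCP) lies at the centre of the arm's flange, where the gripper is bolted on; the fingertips stand tip_reach ahead of it and the grasp point (between the pads) lies 164 mm ahead of it (tip_reach is the distance from the TCP to the fingertips, in m); z points along the fingers, y is the direction in which the jaws open and shut (so a half turn about z gives the same grasp; the last joint's range is limited). The gripper opens to 87 mm and grips with 3 to 60 N. Pads are 19 mm wide; open, the fingers measure 117 mm over their backs; the gripper's body (75 mm by 190 mm) begins 51 mm behind the grasp point.
Start: joints at [1.125, 0.527, 1.433, -0, 1.181, -0.178], TCP at [0.165, 0.603, 0.405] pointing down, gripper open.
Joint ranges: [-3.08, 3.08], [-0.75, 2.2], [0.22, 2.44], [-1.43, 4.57], [0, 2.65], [-2.85, 2.85]. Speed limits (rad/s): [2.79, 2.79, 3.14, 3.14, 3.14, 3.14].

### API

Orientations are given as a unit quaternion [x, y, z, w].
In Python, from rig import get_obs, camera, hand_in, tip_reach gives the robot as it stands. The module is installed in compiled form; this text tells all that it offers.
- The arm moves only by the tool servo_tool, never from a script. Its argument "steps" is one flat list of numbers, 5 for each row, row after row: the finger opening in m, from 0 to 0.087, then the shift along the tool's x, y, z in m, then the turn about the tool's z in rad. A call has 1 to 12 rows; each row is the pose to reach, as a shift and turn from the pose commanded when the call began, along the tool's axes at that moment; what a row does not reach only later rows make up. A row lasts 1/8 s, in which the tool goes at most 62.5 mm and 10.7 degrees, less where a joint would pass 70% of its speed; a pose out of reach is approached as far as the arm can. A call with a gripper value outside its range is refused whole. The fingers move at their own pace and stop on an object; "force" is the grip in N (left out, the last holds). Time passes only in rows, so rows that repeat a pose let the fingers close. It gives the time, the measured TCP pose, the force and the opening at its end, in the units of the state.
- get_obs(): the state, without advancing time (a new reading comes with each control period).
- camera(name): name is "side" or "top" or "wrist"; returns a dict with "pixels" (400x640x3 uint8, blue, green, red), "vertical_fov" (degrees; the focal length in pixels is half the picture's height over the tangent of half this angle, whatever the lens; pixels are square), "cx", "cy" (the principal point, pixels), "T" (4x4, takes a point from camera to world coordinates). Camera axes: x right, y up, looking along -z (the intrinsics and any distortion apply to the point x, -y, -z); pixel columns grow to the right and rows downward; lengths in m; the calibration is good to about 2 mm. A picture is of the moment at which its call begins. There is no depth.
- hand_in(): hands the job in, once; it reports no verdict.
The state is a dict: "time": time; "q": joint angles; "joint_velocities": joint speeds; "joint_torque": joint torques, N m; "position": TCP position; "tool_rot": TCP orientation; "ft_force": force on the tool from outside, world axes, zero at the start; "moment": the same for the moment, N m; "grip_width": finger opening in m.
Only numpy, scipy, OpenCV 4.12 (cv2) and the standard library are available. Lean on these libraries where they do the work, as an engineer would, in place of code of your own. Each camera call takes 0.05 s, during which the arm holds its last target.

## Working session

There is one attempt and no reset: what is moved stays moved. The work goes in short steps, Python scripts to look and compute and a tool call to move; the robot and the scene stay as the last step left them, time stands still between calls to the robot, and variables do not carry over. Pictures are saved under pics/ and viewed, and the job is handed in when it is done.

Besides the shell and the picture viewer there is one more tool, called in YAML: its name, and indented under it one key for each argument. servo_tool: Moves the arm, as the interface text tells. Its arguments: {"type":"object","properties":{"steps":{"type":"array"},"force":{"type":"number"}},"required":["steps"]}

```bash
mkdir -p pics
python3 - <<'E'
from rig import *
import cv2,numpy as np
o=get_obs();print(o, tip_reach)
for n in("side","top","wrist"):
    c=camera(n);cv2.imwrite(f"pics/{n}0.png",c["pixels"]);print(n,c["vertical_fov"],c["cx"],c["cy"],c["T"].tolist() if hasattr(c["T"],"tolist") else c["T"],[k for k in c])
E
```

```text
{'time': 0.0, 'q': array([ 1.12449783e+00,  5.28441603e-01,  1.43391939e+00,  2.37169091e-06,
        1.18138446e+00, -1.78524059e-01]), 'joint_velocities': array([ 0.00093694, -0.00104413, -0.00020572, -0.00038011,  0.00131819,
       -0.00042805]), 'joint_torque': array([-1.24405702e-03, -4.40055907e+01, -1.76587254e+01,  6.31486997e-02,
        5.85576030e-02, -1.91385629e-04]), 'position': array([0.16519743, 0.60240724, 0.40378087]), 'tool_rot': array([ 1.33487940e-01,  9.91049853e-01, -1.02395971e-03, -3.31879327e-04]), 'ft_force': array([0.22889503, 0.12807721, 0.46231685]), 'moment': array([-0.02053072, -0.01497333, -0.00255101]), 'grip_width': 0.08703199433465378} 0.1822
side 49.06888348944739 322.41375684016515 201.1855507740856 [[-0.9977219671001418, 0.03958937070243368, -0.054621956145937005, 0.5270487925784277], [-0.06604017371669643, -0.7384502707011747, 0.6710662360429337, 0.7424947942844796], [-0.013768508317604311, 0.6731447685518672, 0.7393825456081318, 0.9223822924111376], [0.0, 0.0, 0.0, 1.0]] ['pixels', 'vertical_fov', 'cx', 'cy', 'T']
top 55.91840664364126 319.3832144154331 203.1698213567867 [[0.0018431241540886611, 0.9816565873930858, -0.19064875378851406, 0.379971126161306], [-0.9999654628843896, 0.003354294498554566, 0.007604061206054313, 0.0017713211416403075], [0.0081040688398525, 0.19062815410158546, 0.9816288661872475, 1.1838496425962133], [0.0, 0.0, 0.0, 1.0]] ['pixels', 'vertical_fov', 'cx', 'cy', 'T']
wrist 67.3618755381272 317.1817699829473 201.2787248261565 [[0.2657118355629498, -0.9349032430125962, -0.23527249445333934, 0.10084653920538403], [0.964050783040536, 0.25721683914161214, 0.06667522314117547, 0.6208071319080575], [-0.0018188349830230047, -0.24453102843305316, 0.9696397619594486, 0.38295099517234343], [0.0, 0.0, 0.0, 1.0]] ['pixels', 'vertical_fov', 'cx', 'cy', 'T']
```

View pics/top0.png

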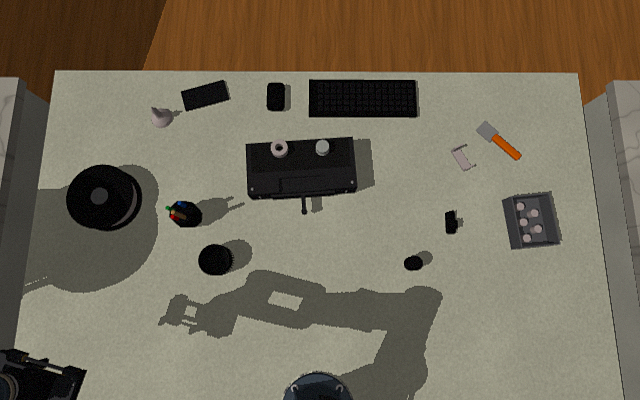

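View pics/side0.png

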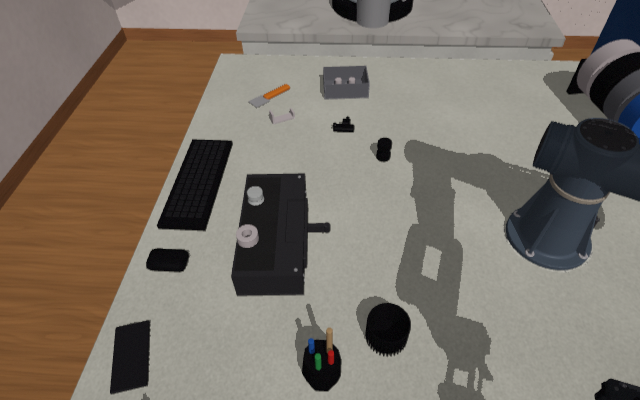

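View pics/wrist0.png

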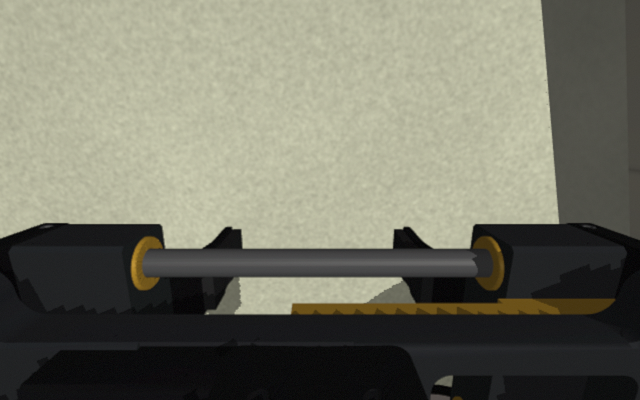

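The top view shows the chest at about (247–356, 138–200), with the fin pointing down at (304, 212). The reel is at (280,148) and the tin at (322,147). The pen pot is at (185,213), the cup at (215,260), the boat at (451,222) and the roller at (413,263). Next I'll enlarge the chest.

Run:
```python
import cv2
a=cv2.imread("pics/top0.png")[125:225,235:370];a=cv2.convertScaleAbs(cv2.resize(a,None,fx=5.8,fy=5.8,interpolation=cv2.INTER_CUBIC),alpha=2.2,beta=10)
cv2.imwrite("pics/topc.png",a)
a=cv2.imread("pics/side0.png")[165:305,225:340];a=cv2.convertScaleAbs(cv2.resize(a,None,fx=4.2,fy=4.2,interpolation=cv2.INTER_CUBIC),alpha=2.2,beta=10)
cv2.imwrite("pics/sidec.png",a)
```

```text
(no output)
```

View pics/topc.png

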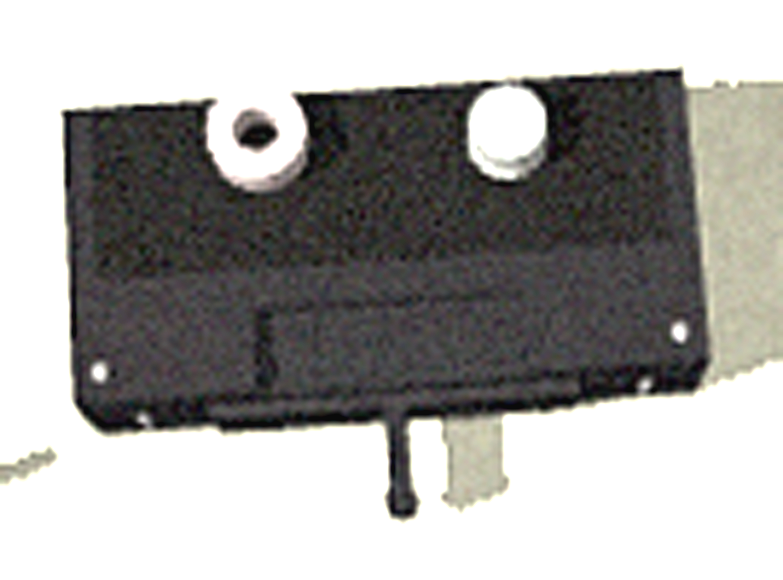

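View pics/sidec.png

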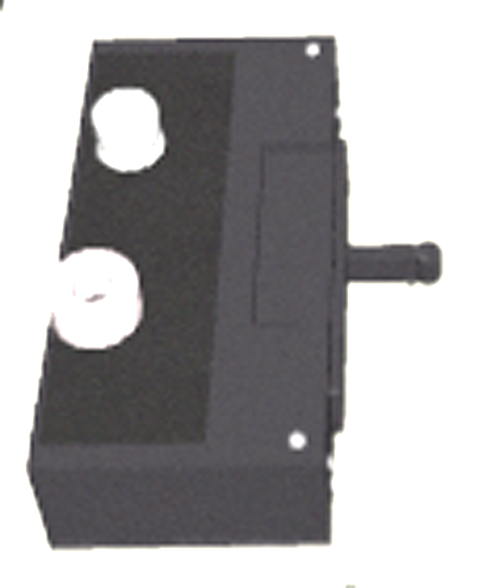

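```bash
cat > h.py <<'E'
import numpy as np,cv2
from rig import *
def proj(c,P):
    P=np.atleast_2d(P);T=np.array(c["T"]);p=(P-T[:3,3])@T[:3,:3]
    f=200/np.tan(np.radians(c["vertical_fov"])/2)
    return np.c_[c["cx"]+f*p[:,0]/-p[:,2],c["cy"]-f*p[:,1]/-p[:,2]]
def ray(c,u,v,z):
    T=np.array(c["T"]);f=200/np.tan(np.radians(c["vertical_fov"])/2)
    d=T[:3,:3]@np.array([(u-c["cx"])/f,-(v-c["cy"])/f,-1]);return T[:3,3]+d*(z-T[2,3])/d[2]
def C(x,y,a,L):
    L=np.atleast_2d(L);R=np.array([[np.cos(a),-np.sin(a)],[np.sin(a),np.cos(a)]])
    return np.c_[L[:,:2]@R.T+[x,y],L[:,2]]
E
cat > fit.py <<'E'
from h import *
from scipy.optimize import least_squares
t=camera("top");s=camera("side")
off=lambda p,k,o:[(p[0]+.5)/k-.5+o[0],(p[1]+.5)/k-.5+o[1]]
tp=[((80,165,85),(65,112)),((80,-165,85),(681,71)),((-36,70,85),(265,305))]
sp=[((80,-165,85),(95,42)),((-80,-165,85),(334,38)),((-80,165,85),(329,463)),((80,165,85),(28,468)),((-36,-70,85),(263,146)),((-36,70,85),(254,322))]
Lt=np.array([p[0] for p in tp])/1e3;Ls=np.array([p[0] for p in sp])/1e3
It=np.array([off(p[1],5.8,(235,125)) for p in tp]);Is=np.array([off(p[1],4.2,(225,165)) for p in sp])
f=lambda v:np.r_[(proj(t,C(*v,Lt))-It).ravel(),(proj(s,C(*v,Ls))-Is).ravel()]
r=least_squares(f,[.6,0,0]);print(r.x,r.fun.reshape(-1,2).round(1))
for n,c,L,I in(("t",t,Lt,It),("s",s,Ls,Is)):
    q=least_squares(lambda v:(proj(c,C(*v,L))-I).ravel(),r.x);print(n,q.x)
b=off((402,497),5.8,(235,125));print("finend top",ray(t,*b,.062));
b=off((430,262),4.2,(225,165));print("side",ray(s,*b,.060))
print("pred fin end",C(*r.x,(-.130,0,.06)), "pull",C(*r.x,(-.102,0,.05)))
for n,p,z in(("reel",(280,148),.1),("tin",(322,147),.1),("cup",(215,260),.06),("pot",(185,213),.09),("boat",(451,222),.03),("roller",(413,263),.06)):print(n,ray(t,*p,z))
E
python3 fit.py
```

```text
[0.71107734 0.04982665 0.07852973] [[-0.6 -0.2]
 [ 0.5 -0.6]
 [-1.9  0.9]
 [-0.6 -0.9]
 [ 0.7 -1. ]
 [-0.3  0.1]
 [ 0.1  0.2]
 [ 0.2 -1.1]
 [-0.1  0.1]]
t [0.71141624 0.04766312 0.08096006]
s [0.7108943  0.05093511 0.07955389]
finend top [0.57582487 0.0398273  0.062     ]
side [0.57336329 0.04716216 0.06      ]
pred fin end [[0.58147798 0.03962827 0.06      ]] pull [[0.60939169 0.04182484 0.05      ]]
reel [0.75942355 0.1123697  0.1       ]
tin [ 0.76318073 -0.01420369  0.1       ]
cup [0.42667145 0.30021947 0.06      ]
pot [0.56168845 0.38751987 0.09      ]
boat [ 0.54602691 -0.41509882  0.03      ]
roller [ 0.41917812 -0.28376954  0.06      ]
```

```bash
cat >> h.py <<'E'
from scipy.spatial.transform import Rotation as Ro
def delta(target,yaw_y=None,pose=None):
    """shift in tool axes to world TCP target, turn so tool y heads yaw_y"""
    o=get_obs();R=Ro.from_quat(o["tool_rot"]).as_matrix()
    d=R.T@(np.array(target)-o["position"])
    cur=np.arctan2(R[1,1],R[0,1]);t=0 if yaw_y is None else -(yaw_y-cur)
    return d.round(4),round(float(t),4)
E
python3 - <<'E'
from h import *
print(delta((.735,.05,.404),np.pi/2+.0795)); print(Ro.from_quat(get_obs()["tool_rot"]).as_matrix().round(3))
E
```

```text
(array([-6.956e-01, -3.822e-01,  6.000e-04]), -0.3472)
[[-0.964  0.265 -0.   ]
 [ 0.265  0.964 -0.001]
 [ 0.    -0.001 -1.   ]]
```

servo_tool:
  steps: [0,-0.058,-0.032,0,-0.03,0,-0.116,-0.064,0,-0.06,0,-0.174,-0.096,0,-0.09,0,-0.232,-0.127,0,-0.12,0,-0.29,-0.159,0,-0.15,0,-0.348,-0.191,0,-0.18,0,-0.406,-0.223,0,-0.21,0,-0.464,-0.255,0,-0.24,0,-0.522,-0.287,0,-0.27,0,-0.58,-0.319,0,-0.3,0,-0.638,-0.35,0,-0.325,0,-0.6956,-0.3822,0.0006,-0.3472]
  force: 10

```text
time: 1.75
position: [0.705, 0.0789, 0.4043]
tool_rot: [-0.04, 0.999, 0.0, 0.0]
ft_force: [0.4, 0.4, -0.1]
grip_width: 0.0006
```

servo_tool:
  steps: [0,0,0,0,0,0,0,0,0,0]

```text
time: 2.0
position: [0.7033, 0.0805, 0.4036]
tool_rot: [-0.039, 0.999, 0.0, -0.001]
ft_force: [-2.0, 0.6, -0.5]
grip_width: 0.0005
```

Run:
```python
from h import *
import pickle
o=get_obs();print(o["time"],o["position"],o["ft_force"],o["grip_width"],Ro.from_quat(o["tool_rot"]).as_matrix().round(4))
c=camera("wrist");pickle.dump(c,open("w1.pkl","wb"));cv2.imwrite("pics/w1.png",c["pixels"])
cv2.imwrite("pics/w1b.png",cv2.convertScaleAbs(c["pixels"],alpha=2.2,beta=10))
```

```text
2.0 [0.70332656 0.08047883 0.40363244] [-1.9999583   0.64102759 -0.54427472] 0.00054653781712525 [[-9.969e-01 -7.850e-02 -2.100e-03]
 [-7.850e-02  9.969e-01  7.000e-04]
 [ 2.000e-03  9.000e-04 -1.000e+00]]
```

View pics/w1b.png

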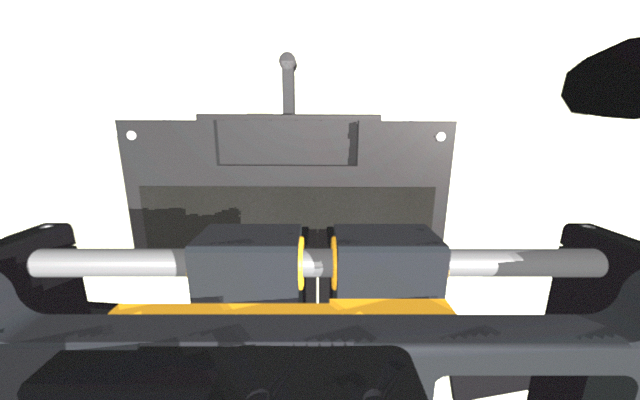

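Run:
```python
import cv2
a=cv2.imread("pics/w1.png")[40:200,110:310];b=cv2.imread("pics/w1.png")[40:200,265:465]
for n,i in(("l",a),("r",b)):cv2.imwrite(f"pics/w1{n}.png",cv2.convertScaleAbs(cv2.resize(i,None,fx=3.7,fy=3.7,interpolation=cv2.INTER_CUBIC),alpha=3,beta=0))
```

```text
(no output)
```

View pics/w1l.png

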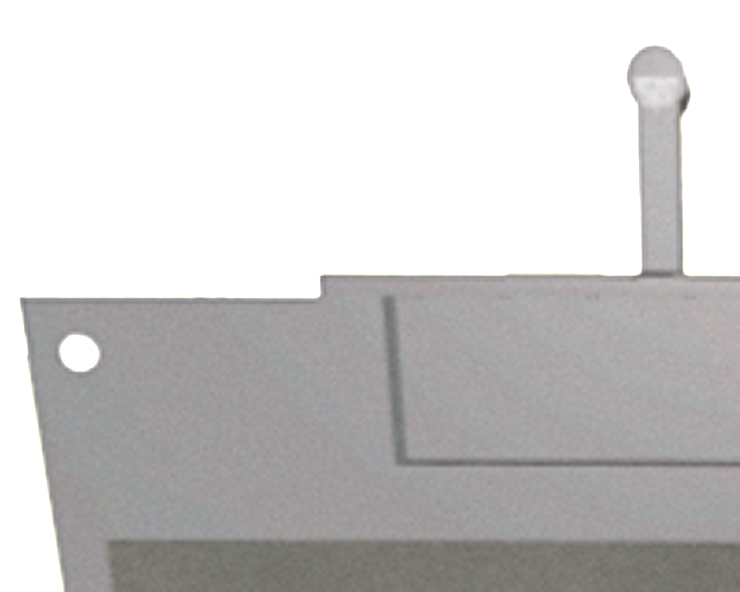

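View pics/w1r.png

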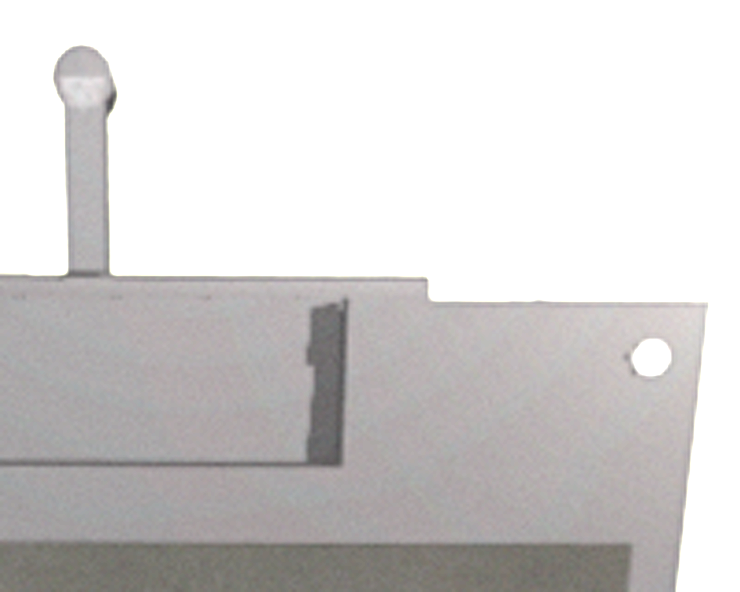

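```bash
cat > fit2.py <<'E'
from h import *
import pickle
from scipy.optimize import least_squares
w=pickle.load(open("w1.pkl","rb"))
off=lambda p,k,o:[(p[0]+.5)/k-.5+o[0],(p[1]+.5)/k-.5+o[1]]
pts=[((-80,-165,85),(22,298),110),((-36,-70,85),(401,463),110),((-80,-70,85),(386,297),110),((-80,165,85),(707,304),265),((-36,70,85),(343,464),265),((-80,70,85),(347,300),265)]
L=np.array([p[0] for p in pts])/1e3;I=np.array([off(p[1],3.7,(p[2],40)) for p in pts])
r=least_squares(lambda v:(proj(w,C(*v,L))-I).ravel(),[.711,.05,.08]);print(r.x,r.fun.reshape(-1,2).round(1))
print("fin end",ray(w,*off((655,76),3.7,(110,40)),.062),C(*r.x,(-.130,0,.062)))
E
python3 fit2.py
```

```text
[0.71338087 0.05230523 0.07363703] [[-1.8 -0.6]
 [-1.3  1.1]
 [-0.8  0.1]
 [ 2.6 -0.8]
 [ 0.3  1.3]
 [ 0.9 -0.2]]
fin end [0.57617783 0.04150938 0.062     ] [[0.58373317 0.04274106 0.062     ]]
```

Run:
```python
from h import *
B=(.7122,.051,.077)
p=C(*B,(-.056,.045,.2972))[0];print(p,delta(p,np.pi/2+.077),get_obs()["position"])
```

```text
[0.65290435 0.09155892 0.2972    ] (array([0.0488, 0.0141, 0.1068]), 0.0029) [0.70289893 0.08130724 0.40392238]
```

servo_tool:
  steps: [0,0.0488,0.0141,0.0,0.003,0,0.0488,0.0141,0.04,0.003,0,0.0488,0.0141,0.08,0.003,0,0.0488,0.0141,0.107,0.003,0,0.0488,0.0141,0.107,0.003,0,0.0488,0.0141,0.107,0.003]

```text
time: 2.8
position: [0.654, 0.0918, 0.2988]
tool_rot: [-0.039, 0.999, -0.0, 0.001]
ft_force: [1.1, 0.5, 0.0]
grip_width: 0.0007
```

Run:
```python
from h import *
o=get_obs();print(o["time"],o["position"],o["ft_force"],Ro.from_quat(o["tool_rot"]).as_matrix().round(4))
p=C(.7122,.051,.077,(-.056,.045,.2972))[0];print(delta(p,np.pi/2+.077))
s=camera("side")["pixels"][100:320,180:420];w=camera("wrist")["pixels"]
cv2.imwrite("pics/s2.png",cv2.convertScaleAbs(cv2.resize(s,None,fx=2.7,fy=2.7,interpolation=cv2.INTER_CUBIC),alpha=2,beta=5))
cv2.imwrite("pics/w2.png",cv2.convertScaleAbs(w,alpha=2.2,beta=10))
```

```text
2.8 [0.65397501 0.09175841 0.2988103 ] [1.05180326 0.51132031 0.03926448] [[-9.97e-01 -7.77e-02  2.00e-03]
 [-7.77e-02  9.97e-01  0.00e+00]
 [-2.00e-03 -1.00e-04 -1.00e+00]]
(array([ 0.0011, -0.0001,  0.0016]), 0.0008)
```

View pics/s2.png

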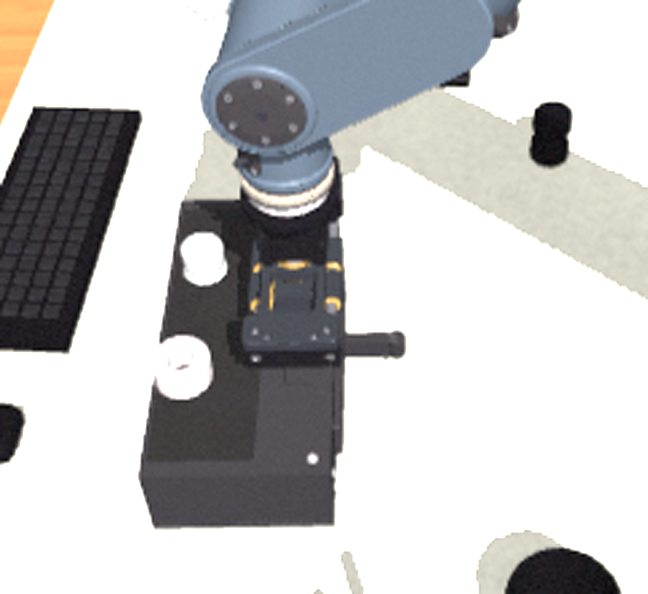

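View pics/w2.png

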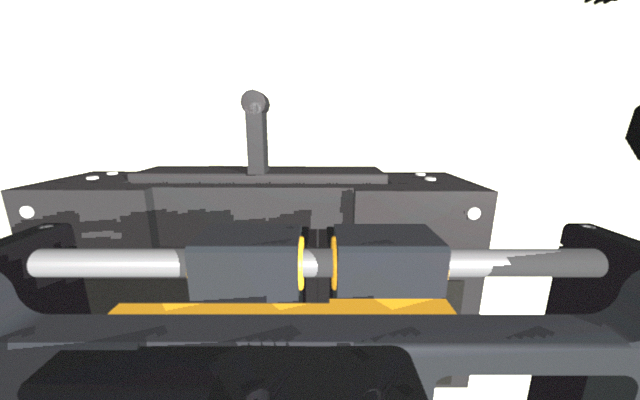

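servo_tool:
  steps: [0,0.001,0,0.012,0,0,0.001,0,0.022,0,0,0.001,0,0.031,0,0,0.001,0,0.036,0,0,0.001,0,0.036,0,0,0.001,0,0.036,0]

```text
time: 3.65
position: [0.6531, 0.0906, 0.2616]
tool_rot: [-0.038, 0.999, -0.0, 0.0]
ft_force: [0.1, 1.1, 0.4]
grip_width: 0.0008
```

servo_tool:
  steps: [0,0,0,0,0,0,0,0,0,0]

```text
time: 3.9
position: [0.6531, 0.0907, 0.2618]
tool_rot: [-0.038, 0.999, -0.0, 0.0]
ft_force: [-0.6, 0.1, 1.0]
grip_width: 0.0006
```

servo_tool:
  steps: [0,0,0,0.0015,0,0,0,0,0.003,0,0,0,0,0.003,0]

```text
time: 4.28
position: [0.6529, 0.0907, 0.2581]
tool_rot: [-0.038, 0.999, -0.0, -0.0]
ft_force: [-0.2, -0.1, -0.3]
grip_width: 0.0006
```

servo_tool:
  steps: [0,0,0,0.0005,0,0,0,0,0.0005,0]

```text
time: 4.53
position: [0.653, 0.0907, 0.2579]
tool_rot: [-0.038, 0.999, 0.0, -0.0]
ft_force: [0.0, -0.2, 0.8]
grip_width: 0.0005
```

servo_tool:
  steps: [0,0,0,0.0005,0,0,0,0,0.0005,0]

```text
time: 4.78
position: [0.653, 0.0907, 0.2576]
tool_rot: [-0.038, 0.999, -0.0, 0.0]
ft_force: [-0.6, -0.1, 0.9]
grip_width: 0.0005
```

servo_tool:
  steps: [0,0,0,0.0005,0,0,0,0,0.0005,0]

```text
time: 5.03
position: [0.653, 0.0907, 0.257]
tool_rot: [-0.038, 0.999, -0.0, 0.0]
ft_force: [0.4, 0.0, 1.6]
grip_width: 0.0005
```

servo_tool:
  steps: [0,0,0,0.0005,0,0,0,0,0.0005,0]

```text
time: 5.28
position: [0.653, 0.0907, 0.2564]
tool_rot: [-0.038, 0.999, -0.0, 0.0]
ft_force: [0.1, -0.5, 1.4]
grip_width: 0.0006
```

servo_tool:
  steps: [0,0,0,0.0005,0,0,0,0,0.0005,0]

```text
time: 5.52
position: [0.653, 0.0907, 0.2559]
tool_rot: [-0.038, 0.999, -0.0, 0.0]
ft_force: [-0.1, -0.5, 2.1]
grip_width: 0.0006
```

servo_tool:
  steps: [0,0,0,0.0007,0,0,0,0,0.0007,0]

```text
time: 5.78
position: [0.653, 0.0907, 0.2552]
tool_rot: [-0.038, 0.999, -0.0, 0.0]
ft_force: [-0.2, -0.5, 1.6]
grip_width: 0.0006
```

servo_tool:
  steps: [0,0,0,0.0007,0,0,0,0,0.0007,0]

```text
time: 6.02
position: [0.653, 0.0907, 0.2545]
tool_rot: [-0.038, 0.999, -0.0, 0.0]
ft_force: [0.2, -1.0, 1.8]
grip_width: 0.0003
```

servo_tool:
  steps: [0,0,0,0.0007,0,0,0,0,0.0014,0,0,0,0,0.0014,0]

```text
time: 6.4
position: [0.653, 0.0907, 0.2531]
tool_rot: [-0.038, 0.999, 0.0, 0.0]
ft_force: [-0.1, -0.9, 2.2]
grip_width: 0.0005
```

servo_tool:
  steps: [0,0,0,0.0007,0,0,0,0,0.0014,0,0,0,0,0.0014,0]

```text
time: 6.78
position: [0.653, 0.0907, 0.2517]
tool_rot: [-0.038, 0.999, -0.0, 0.0]
ft_force: [0.6, 0.3, 1.7]
grip_width: 0.0004
```

servo_tool:
  steps: [0,0,-0.0015,0,0,0,0,-0.003,0,0,0,0,-0.0045,0,0,0,0,-0.0045,0,0]

```text
time: 7.28
position: [0.6533, 0.086, 0.2517]
tool_rot: [-0.038, 0.999, -0.0, -0.0]
ft_force: [1.0, 1.4, 1.0]
grip_width: 0.0008
```

servo_tool:
  steps: [0,0,0,0.0007,0,0,0,0,0.0014,0,0,0,0,0.0014,0]

```text
time: 7.65
position: [0.6533, 0.0861, 0.2502]
tool_rot: [-0.038, 0.999, -0.0, -0.0]
ft_force: [-0.8, 0.1, 3.6]
grip_width: 0.0008
```

servo_tool:
  steps: [0,0,0,0.0005,0,0,0,0,0.001,0,0,0,0,0.001,0]

```text
time: 8.02
position: [0.6533, 0.0861, 0.2494]
tool_rot: [-0.038, 0.999, -0.0, -0.0]
ft_force: [-1.3, 0.2, 3.4]
grip_width: 0.0008
```

servo_tool:
  steps: [0,0,0,0.0005,0,0,0,0,0.0005,0]

```text
time: 8.28
position: [0.6532, 0.0861, 0.2493]
tool_rot: [-0.038, 0.999, -0.0, -0.0]
ft_force: [-1.9, -0.9, 6.1]
grip_width: 0.0003
```

servo_tool:
  steps: [0,0,0,0.0005,0,0,0,0,0.0005,0]

```text
time: 8.52
position: [0.6532, 0.0861, 0.2492]
tool_rot: [-0.038, 0.999, -0.0, -0.0]
ft_force: [-2.3, -1.1, 7.2]
grip_width: 0.0004
```

servo_tool:
  steps: [0,0,0,0.0005,0,0,0,0,0.0005,0]

```text
time: 8.78
position: [0.6532, 0.0861, 0.249]
tool_rot: [-0.038, 0.999, -0.0, 0.0]
ft_force: [-2.8, -0.6, 8.1]
grip_width: 0.0005
```

servo_tool:
  steps: [0,0,0,0.0005,0,0,0,0,0.0005,0]

```text
time: 9.02
position: [0.6532, 0.0861, 0.2488]
tool_rot: [-0.038, 0.999, -0.0, 0.0]
ft_force: [-3.6, -0.7, 10.6]
grip_width: 0.0003
```

servo_tool:
  steps: [0,0,0,0.0005,0,0,0,0,0.0005,0]

```text
time: 9.28
position: [0.6532, 0.0861, 0.2485]
tool_rot: [-0.038, 0.999, -0.0, 0.0]
ft_force: [-3.5, 0.5, 10.7]
grip_width: 0.0007
```

servo_tool:
  steps: [0,0,0,0.0005,0,0,0,0,0.0005,0]

```text
time: 9.52
position: [0.6532, 0.0862, 0.248]
tool_rot: [-0.038, 0.999, -0.0, 0.0]
ft_force: [-4.1, -1.0, 11.5]
grip_width: -0.0
```

servo_tool:
  steps: [0,0,0,0.0005,0,0,0,0,0.0005,0]

```text
time: 9.78
position: [0.6532, 0.0861, 0.2476]
tool_rot: [-0.038, 0.999, -0.0, 0.0]
ft_force: [-3.7, -0.8, 10.3]
grip_width: 0.0005
```

servo_tool:
  steps: [0,0,0,0.0005,0,0,0,0,0.0005,0]

```text
time: 10.02
position: [0.6532, 0.0861, 0.2471]
tool_rot: [-0.038, 0.999, -0.0, 0.0]
ft_force: [-2.5, -0.8, 12.4]
grip_width: 0.0005
```

servo_tool:
  steps: [0,0,0,0.0005,0,0,0,0,0.0005,0]

```text
time: 10.28
position: [0.6532, 0.0861, 0.2466]
tool_rot: [-0.038, 0.999, -0.0, 0.0]
ft_force: [-3.4, 0.3, 11.1]
grip_width: 0.0006
```

Depth is now 10.6 mm nominal and the catch is moving at about 11 N.

servo_tool:
  steps: [0,0,0,0.0005,0,0,0,0,0.0005,0]

```text
time: 10.52
position: [0.6532, 0.0861, 0.2462]
tool_rot: [-0.038, 0.999, -0.0, 0.0]
ft_force: [-4.2, -0.4, 11.8]
grip_width: 0.0003
```

servo_tool:
  steps: [0,0,0,0.0005,0,0,0,0,0.0005,0]

```text
time: 10.78
position: [0.6532, 0.0861, 0.2454]
tool_rot: [-0.038, 0.999, -0.0, 0.0]
ft_force: [-3.5, -0.5, 9.6]
grip_width: 0.0
```

Run:
```python
from h import *
s=camera("side")["pixels"][150:300,220:370]
print(get_obs()["ft_force"])
cv2.imwrite("pics/s3.png",cv2.convertScaleAbs(cv2.resize(s,None,fx=3.7,fy=3.7,interpolation=cv2.INTER_CUBIC),alpha=2,beta=5))
```

```text
[-3.73974171 -0.46747865 10.56044907]
```

View pics/s3.png

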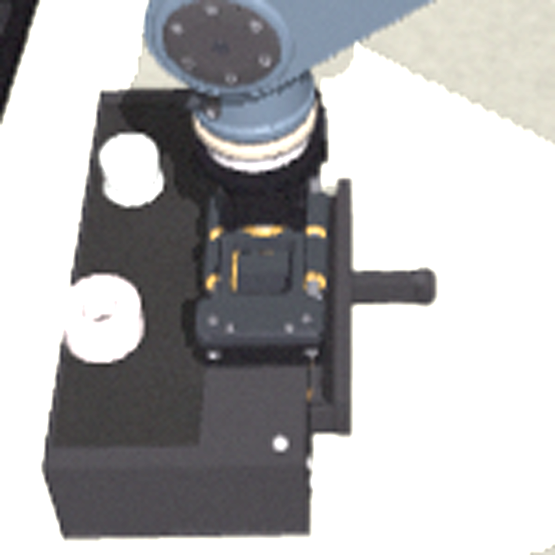

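The drawer has sprung out; its front panel now stands clear of the chest. I'll lift straight up.

servo_tool:
  steps: [0,0,0,-0.006,0,0,0,0,-0.016,0,0,0,0,-0.04,0,0.04,0,0,-0.07,0,0.04,0,0,-0.09,0,0.04,0,0,-0.09,0,0.04,0,0,-0.09,0]

```text
time: 11.7
position: [0.6529, 0.0862, 0.3327]
tool_rot: [-0.038, 0.999, 0.0, -0.001]
ft_force: [0.3, 0.2, 0.5]
grip_width: 0.0323
```

Run:
```python
from h import *
import pickle
o=get_obs();print(o["time"],o["position"],o["ft_force"])
d={n:camera(n) for n in("side","top","wrist")};pickle.dump(d,open("w4.pkl","wb"))
f=lambda i,k:cv2.convertScaleAbs(cv2.resize(i,None,fx=k,fy=k,interpolation=cv2.INTER_CUBIC),alpha=2,beta=5)
cv2.imwrite("pics/s4.png",f(d["side"]["pixels"][150:300,220:370],4))
cv2.imwrite("pics/t4.png",f(d["top"]["pixels"][120:260,230:380],4))
cv2.imwrite("pics/w4.png",f(d["wrist"]["pixels"],1.2))
```

```text
11.7 [0.6528545  0.08621524 0.33270399] [0.33577543 0.16653516 0.45936167]
```

View pics/s4.png

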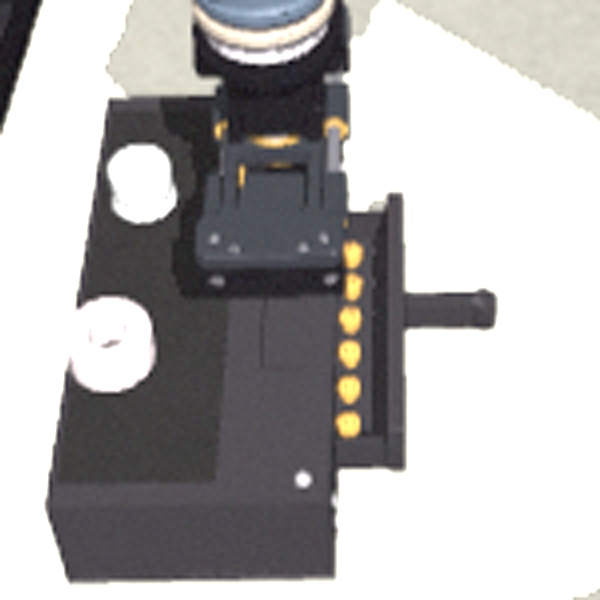

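View pics/t4.png

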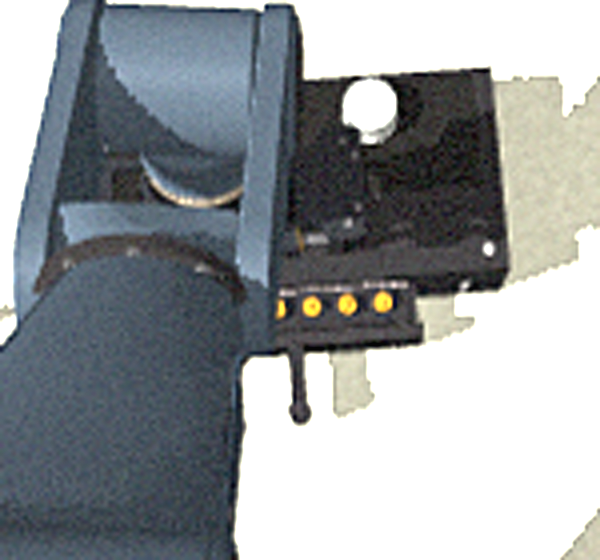

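View pics/w4.png

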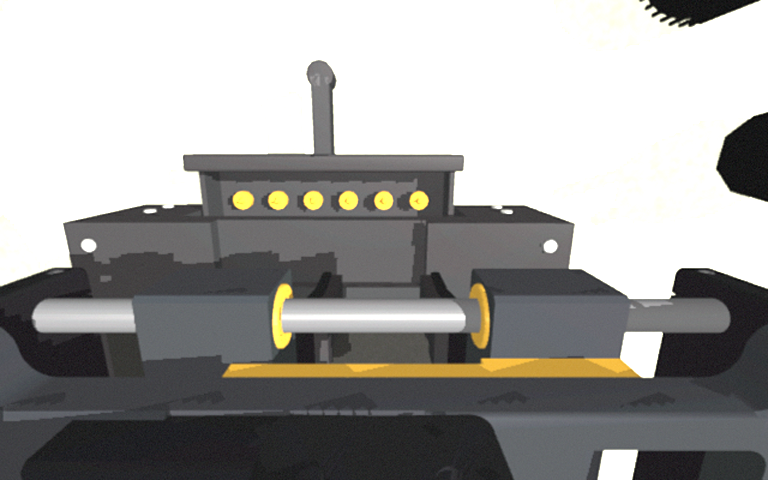

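The drawer is clearly open. The fin end is at (305,223) in the top view, (341,227) in the side view and (267,62) in the wrist view.

Run:
```python
from h import *
import pickle
d=pickle.load(open("w4.pkl","rb"))
B=(.7122,.051,.077);a=.077
for n,p in(("top",(305.1,222.6)),("side",(341.4,227.1)),("wrist",(266.7,61.5))):
    q=ray(d[n],*p,.062);l=q[:2]-B[:2];print(n,q,"local",l@[np.cos(a),np.sin(a)],l@[-np.sin(a),np.cos(a)])
```

```text
top [0.53828587 0.0358522  0.062     ] local -0.1745640403409213 -0.0017247549066807478
side [0.53703149 0.04710523 0.062     ] local -0.17494908437180795 0.009591418699740418
wrist [0.54096778 0.03973057 0.062     ] local -0.171591743436841 0.0019358195384607086
```

Run:
```python
from h import *
B=(.7122,.051,.077)
for z in(.300,.216):
    print(delta(C(*B,(-.145,0,z))[0],np.pi/2+.077))
```

```text
(array([ 0.0885, -0.0397,  0.0325]), -0.0006)
(array([ 0.0883, -0.0397,  0.1165]), -0.0006)
```

servo_tool:
  steps: [0.045,0.044,-0.02,0,0,0.045,0.088,-0.0397,0,0,0.045,0.088,-0.0397,0.03,0,0.045,0.088,-0.0397,0.05,0,0.045,0.088,-0.0397,0.05,0,0.045,0.088,-0.0397,0.05,0]

```text
time: 12.6
position: [0.5689, 0.0399, 0.284]
tool_rot: [-0.038, 0.999, -0.0, 0.0]
ft_force: [-1.3, -0.6, 0.0]
grip_width: 0.0454
```

Run:
```python
from h import *
o=get_obs();print(o["time"],o["position"],o["ft_force"],delta(C(.7122,.051,.077,(-.145,0,.216))[0],np.pi/2+.077))
d={n:camera(n) for n in("side","wrist")}
f=lambda i,k:cv2.convertScaleAbs(cv2.resize(i,None,fx=k,fy=k,interpolation=cv2.INTER_CUBIC),alpha=2,beta=5)
cv2.imwrite("pics/s5.png",f(d["side"]["pixels"][130:300,220:390],3.5))
cv2.imwrite("pics/w5.png",f(d["wrist"]["pixels"],1.2))
```

```text
12.6 [0.56891101 0.03991042 0.28395341] [-1.30588046 -0.5643794   0.03334661] (array([0.0013, 0.    , 0.068 ]), -0.0005)
```

View pics/s5.png

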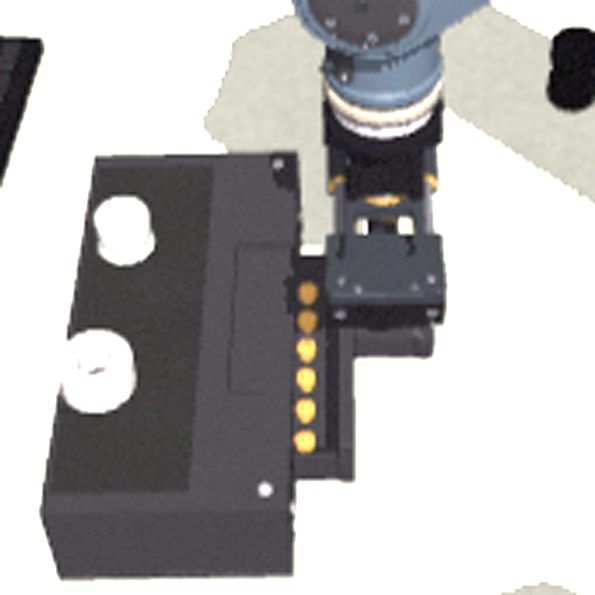

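View pics/w5.png

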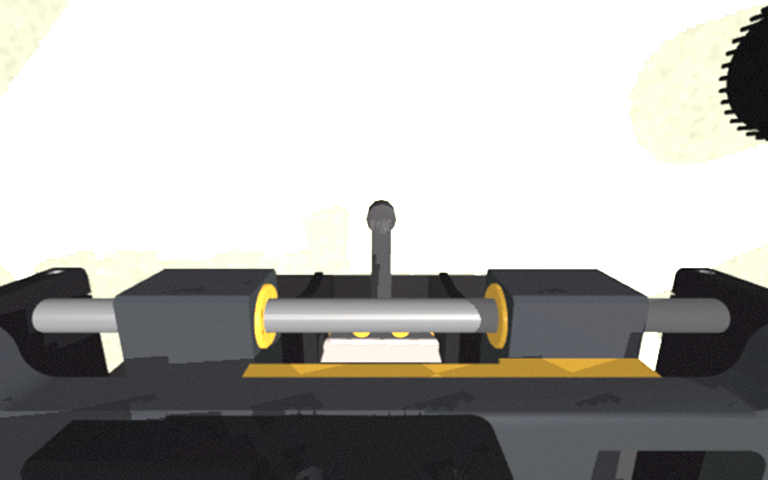

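The fin at u≈381 is centred between the fingers at u≈382. Next I'll descend and pinch.

servo_tool:
  steps: [0.045,0.001,0,0.02,0,0.045,0.001,0,0.04,0,0.045,0.001,0,0.055,0,0.045,0.001,0,0.065,0,0.045,0.001,0,0.067,0,0.045,0.001,0,0.067,0]

```text
time: 13.45
position: [0.5678, 0.0398, 0.217]
tool_rot: [-0.038, 0.999, -0.0, 0.0]
ft_force: [0.2, -0.5, 0.3]
grip_width: 0.0455
```

servo_tool:
  steps: [0.03,0,0,0,0,0.02,0,0,0,0,0.014,0,0,0,0,0.005,0,0,0,0,0.005,0,0,0,0,0.005,0,0,0,0]
  force: 12

```text
time: 14.2
position: [0.5676, 0.0398, 0.2169]
tool_rot: [-0.038, 0.999, 0.0, 0.0]
ft_force: [-0.2, -0.1, 1.2]
grip_width: 0.0116
```

servo_tool:
  steps: [0.005,0.003,0,0,0,0.005,0.008,0,0,0,0.005,0.014,0,0,0,0.005,0.02,0,0,0,0.005,0.026,0,0,0,0.005,0.032,0,0,0,0.005,0.038,0,0,0,0.005,0.044,0,0,0,0.005,0.049,0,0,0,0.005,0.052,0,0,0,0.005,0.052,0,0,0]

```text
time: 15.58
position: [0.5151, 0.0358, 0.2168]
tool_rot: [-0.038, 0.999, 0.0, -0.001]
ft_force: [-0.3, 0.3, 4.6]
grip_width: 0.012
```

servo_tool:
  steps: [0.005,0.002,0,0,0,0.005,0.004,0,0,0,0.005,0.004,0,0,0]

```text
time: 15.95
position: [0.5116, 0.0356, 0.2169]
tool_rot: [-0.038, 0.999, 0.0, -0.0]
ft_force: [0.3, 1.5, 3.8]
grip_width: 0.012
```

servo_tool:
  steps: [0.005,0.001,0,0,0,0.005,0.002,0,0,0,0.005,0.002,0,0,0]

```text
time: 16.32
position: [0.5097, 0.0354, 0.2168]
tool_rot: [-0.038, 0.999, 0.0, -0.0]
ft_force: [-0.6, 2.2, 5.0]
grip_width: 0.0116
```

servo_tool:
  steps: [0.005,0.001,0,0,0,0.005,0.002,0,0,0,0.005,0.002,0,0,0]

```text
time: 16.7
position: [0.5076, 0.0353, 0.2169]
tool_rot: [-0.038, 0.999, 0.0, -0.0]
ft_force: [0.6, 2.0, 4.1]
grip_width: 0.0118
```

servo_tool:
  steps: [0.005,0.001,0,0,0,0.005,0.002,0,0,0,0.005,0.002,0,0,0]

```text
time: 17.08
position: [0.5056, 0.0351, 0.2168]
tool_rot: [-0.038, 0.999, 0.0, -0.0]
ft_force: [-0.1, 3.8, 4.5]
grip_width: 0.0119
```

servo_tool:
  steps: [0.005,0.001,0,0,0,0.005,0.002,0,0,0,0.005,0.002,0,0,0]

```text
time: 17.45
position: [0.5042, 0.035, 0.2168]
tool_rot: [-0.038, 0.999, 0.0, 0.001]
ft_force: [2.0, 3.7, 3.6]
grip_width: 0.0123
```

servo_tool:
  steps: [0.005,0.001,0,0,0,0.005,0.002,0,0,0,0.005,0.002,0,0,0]

```text
time: 17.82
position: [0.5035, 0.0349, 0.2169]
tool_rot: [-0.038, 0.999, -0.0, 0.003]
ft_force: [5.6, 5.8, 0.4]
grip_width: 0.0117
```

servo_tool:
  steps: [0.005,0.001,0,0,0,0.005,0.002,0,0,0,0.005,0.002,0,0,0]

```text
time: 18.2
position: [0.5028, 0.0349, 0.2169]
tool_rot: [-0.038, 0.999, -0.0, 0.005]
ft_force: [8.4, 8.5, -1.5]
grip_width: 0.012
```

servo_tool:
  steps: [0.005,-0.0015,0,0,0,0.005,-0.003,0,0,0,0.005,-0.003,0,0,0]

```text
time: 18.58
position: [0.5039, 0.035, 0.2169]
tool_rot: [-0.038, 0.999, -0.0, 0.002]
ft_force: [2.2, 6.1, 3.0]
grip_width: 0.0116
```

servo_tool:
  steps: [0.02,0,0,0,0,0.03,0,0,0,0,0.04,0,0,0,0,0.04,0,0,0,0,0.04,0,0,0,0]

```text
time: 19.2
position: [0.5027, 0.0348, 0.2167]
tool_rot: [-0.038, 0.999, -0.0, -0.0]
ft_force: [-0.5, -0.6, 0.3]
grip_width: 0.0392
```

servo_tool:
  steps: [0.04,0,0,-0.01,0,0.04,0,0,-0.03,0,0.04,0,0,-0.06,0,0.04,0,0,-0.1,0,0.04,0,0,-0.14,0,0.04,0,0,-0.16,0,0.04,0,0,-0.16,0,0.04,0,0,-0.16,0]

```text
time: 20.2
position: [0.5022, 0.0349, 0.3763]
tool_rot: [-0.038, 0.999, 0.0, -0.001]
ft_force: [-0.8, -0.9, 0.5]
grip_width: 0.0401
```

Run:
```python
from h import *
import pickle
o=get_obs();print(o["time"],o["position"],o["ft_force"])
d={n:camera(n) for n in("side","top","wrist")};pickle.dump(d,open("w6.pkl","wb"))
f=lambda i,k:cv2.convertScaleAbs(cv2.resize(i,None,fx=k,fy=k,interpolation=cv2.INTER_CUBIC),alpha=2,beta=5)
cv2.imwrite("pics/s6.png",f(d["side"]["pixels"],1.2))
cv2.imwrite("pics/t6.png",f(d["top"]["pixels"],1.2))
cv2.imwrite("pics/w6.png",f(d["wrist"]["pixels"],1.2))
```

```text
20.2 [0.50222456 0.03492667 0.37631883] [-0.78174614 -0.87920798  0.4713152 ]
```

View pics/s6.png

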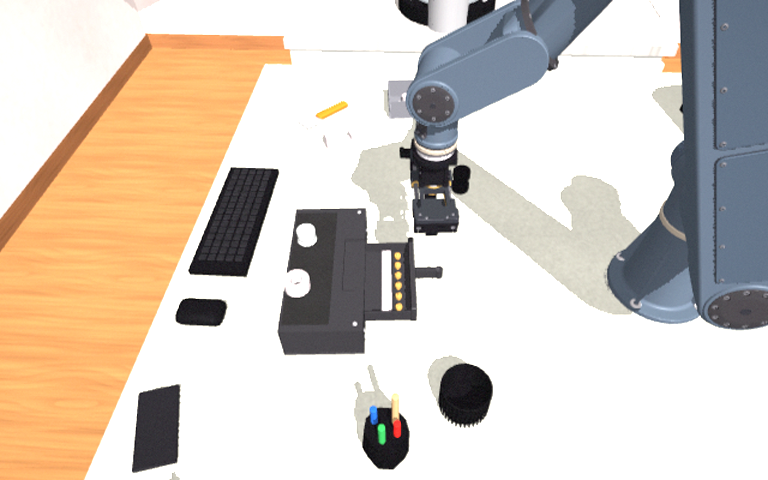

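View pics/t6.png

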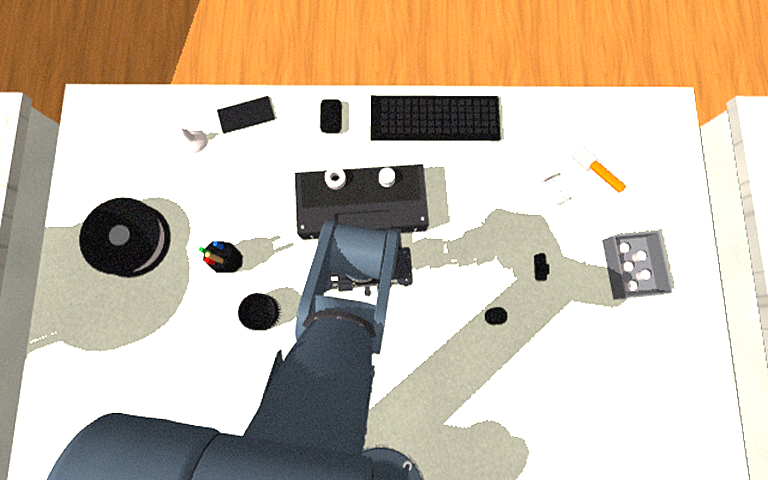

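View pics/w6.png

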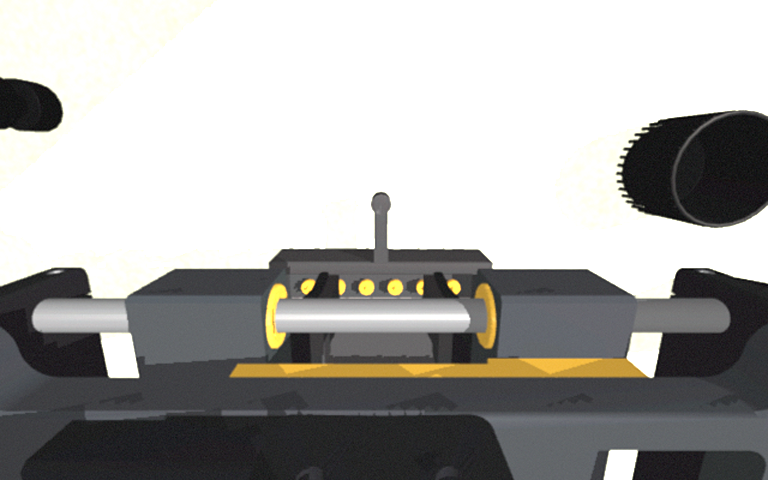

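Run:
```python
from h import *
import pickle
d=pickle.load(open("w6.pkl","rb"));o=pickle.load(open("w4.pkl","rb"))
cv2.imwrite("pics/s6c.png",cv2.convertScaleAbs(cv2.resize(d["side"]["pixels"][170:300,230:380],None,fx=4,fy=4,interpolation=cv2.INTER_CUBIC),alpha=2,beta=5))
B=(.7122,.051,.077);a=.077
for n,p in(("side",(364.2,226.7)),("wrist",(317.5,167))):
    q=ray(d[n],*p,.062);l=q[:2]-B[:2];print(n,q,"local",l@[np.cos(a),np.sin(a)])
```

```text
side [0.47979491 0.04266131 0.062     ] local -0.23235791127782845
wrist [0.47418762 0.03402598 0.062     ] local -0.23861284407202696
```

View pics/s6c.png

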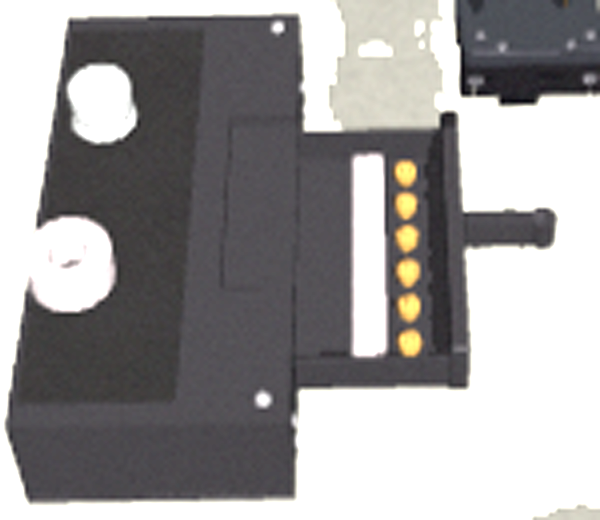

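```bash
python3 -c "
from rig import *
print(get_obs()['ft_force']);print(hand_in())"
```

```text
[ 0.57218657 -0.01998904 -0.15893659]
the job is handed in; nothing more can be done
None
```

The drawer is fully open and released, and the job was handed in after about 20 s of the 70 s allowed.

- **Finding the flap:** I located the chest from the camera images and lowered the closed fingertips onto the ledge near its +y end. They sank at a steady 2 N or so, so the flap was already under that first touch point. The slide along the ledge was therefore short: about 4.5 mm inside the recess, towards its middle.
- **Pressing the catch:** I pressed in 0.5 mm steps. The highest vertical force I read was 12.4 N, with a sideways force of up to about 4 N. At about 11.8 mm below the ledge the drawer sprang out, by about 38 mm going by the cameras.
- **Opening the drawer:** I pinched the fin from above with 12 N and pulled about 64 mm more, until the pull force rose to about 8 N at the stop. I then eased off, opened the fingers and lifted clear.

**Last checks:**
- The side and wrist cameras put the fin's travel at about 96 and 103 mm, averaging about 100 mm. They differ by 6 mm, which I put down to calibration and pixel-reading error. The felt end stop agrees with a full opening of 100 mm.
- The reel, tin, cup, pen pot, roller and boat look unmoved in the final pictures; I judged this by eye and did not measure it.
- The wrist force was close to zero before hand-in.
- While pulling I saw an unexpected sideways force of up to 8.5 N at the stop, probably from a slight misalignment of the tool. It went away when I let go.

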